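# Open the board tote and hold its gate wide

## Robot

A 6-joint arm with a two-finger parallel gripper is mounted at the origin on the work surface. World frame = base frame: x ahead of the robot, y to its left, z up, the work surface at z = 0. Lengths are in m, angles in rad, forces in N, time in s.
With the tool pointing down it reaches from about 0.375 to 0.9 m from the base axis. Payload 3.1 kg.
Tool frame: the origin (TCP) lies at the very end of the fingers, on their centre line; the grasp point (between the pads) lies 19 mm behind it; z points along the fingers, y is the line along which they close (so a half turn about z gives the same grasp; the last joint's range is limited). The gripper opens to 87 mm and grips with 3 to 60 N. Pads are 19 mm wide; open, the fingers measure 117 mm over their backs; the gripper's body (75 mm by 190 mm) begins 51 mm behind the grasp point.
Start: joints at [-1.391, 0.527, 1.433, -0, 1.181, -0.178], TCP at [0.219, -0.585, 0.223] pointing down, gripper open.
Joint ranges: [-3.08, 3.08], [-0.75, 2.2], [0.22, 2.44], [-1.43, 4.57], [0, 2.65], [-2.85, 2.85]. Speed limits (rad/s): [2.79, 2.79, 3.14, 3.14, 3.14, 3.14].

## Interface

Orientations are given as a 3x3 rotation matrix whose columns are the frame's x, y, z axes.
In Python, from station import arm gives the robot as it stands. The module is installed in compiled form; this text tells all that it offers.
- The arm moves only by the tool jog_arm, never from a script. Its argument "increments" is a list of rows, each an object with "grip": the opening, from 0 (shut) to 1 (fully open); "delta_pos": the shift along the world's x, y, z in cm, a list of three; "angular": the turn, a rotation vector about the world's x, y, z in rad, a list of three. In form: [{"grip": grip, "delta_pos": [tx, ty, tz], "angular": [ax, ay, az]}, ...]. A call has 1 to 12 rows; each row shifts and turns the commanded pose from where the row before left it; what a row does not reach is not made up. A row lasts 1/10 s, in which the tool goes at most 50 mm and 8.59 degrees, less where a joint would pass 70% of its speed; a pose out of reach is approached as far as the arm can. A call is refused whole if a number of a shift passes 5 or a number of a turn 0.15, either way. A call with a gripper value outside its range is refused whole. The fingers move at their own pace and stop on an object; "squeeze" is the grip in N (left out, the last holds). Time passes only in rows, so rows that do not move let the fingers close. It gives the time, the measured TCP pose, the force, the opening and the grip force at its end, in the units of the state.
- arm.sense(): the state, without advancing time (a new reading comes with each control period).
- arm.capture(name): name is "side" or "top" or "wrist"; returns a dict with "pixels" (384x512x3 uint8, blue, green, red), "camera_matrix" (3x3 intrinsics, pixels), "cam_to_world" (4x4, takes a point from camera to world coordinates). Camera axes: x right, y up, looking along -z (the intrinsics and any distortion apply to the point x, -y, -z); pixel columns grow to the right and rows downward; lengths in m; the calibration is good to about 2 mm. A picture is of the moment at which its call begins. There is no depth.
- arm.hand_in(): hands the job in; it is judged then, once.
The state is a dict: "clock": time; "joints": joint angles; "qvel": joint speeds; "joint_efforts": joint torques, N m; "tool_pos": TCP position; "tool_rot": TCP orientation; "force": force on the tool from outside, world axes, zero at the start; "ft_torque": the same for the moment, N m; "finger_gap": opening from 0.0 (shut) to 1.0 (fully open); "grasp_force": force on a finger pad.
Only numpy, scipy, OpenCV 4.12 (cv2) and the standard library are available. Lean on these libraries where they do the work, as an engineer would, in place of code of your own. Each camera call takes 0.05 s, during which the arm holds its last target. There are 200 camera calls.

## Task

A loose tube length lies in front of the tote, in the way of its gate: lift it out and lay it on the two tubes in the wooden cradle, in the gap between them and lined up with them, so that the three make a pyramid. Then squeeze the two catches on top of the tote, first the one with round pins and then the one with flat plates, so that the pads of each are pushed in. Finally pull the gate by its upright post past the stop ball until it stands wide open, square to the tote's front, and finish while still holding it there by the post, since its spring would swing it back; leave the other things on the bench where they are.

Things in the scene. Friction and masses are not known exactly. Their poses are not given: they have to be found in the camera images.
- tote: Grey tote fixed to the bench: 180 deep (x, away from the robot), 260 wide (y), 125 high in front, 90 behind (mm), open on top, boards inside, gate in front. Origin: bench level, middle of the frame's front edge. In front lies a sill plate 6 high (x -85 to 0, y 43 to 93) with the sprung stop ball. Catches on its front top bar at x 12, y +60 and -60 (which is where varies), axes as the tote's.
- gate (a joint): Opening of the gate (rad), 0 shut, 1.75 at most. Grey panel 12 thick, 24 to 122 above the bench; upright hinge at its +y end; the free end, 235 from the hinge, swings towards the robot, clockwise from above. Locked until all four catch pads are in. A spring pulls it shut (0.1 N m at 0, 0.45 at 1.6 rad). From 0.65 to 0.95 rad it rides over the stop ball: about 7 N at the post, then it gives way.
- gate_hinge (a point): Point on the gate's upright hinge axis at bench level, at x = -8, y = 120 mm in the tote frame. Its axes turn with the gate and match the tote's when shut.
- gate_grip (a point): Where to grip the gate's post, from above, fingers either side: on the post's axis, 150 mm above the bench. The post (aluminium, round, 12 diameter) stands 45 in front of the gate's middle plane, at (-45, -160) mm in the axes of gate_hinge, and runs from 60 to 165 above the bench, on a bracket at its foot.
- gate_post: The upright post of the gate with its bracket; its origin is on the hinge axis at bench level and its axes turn with the gate.
- pin_catch_pinch (a point): Middle of the catch with round pins, 157 mm above the bench. Two upright pins, 10 diameter, tops 170 above the bench, at +17 and -17 along the tote's y (44 over their outsides); each slides 10 towards the middle (24 over both when in) against 3 N friction and stays. Squeeze from above, centred here, fingers closing along the tote's y. Foot's top 131, block between the pins 140 above the bench.
- pin_catch_a (a joint): How far the +y pin of the pin catch is pushed in (m), 0 out (as found), 0.010 fully in; it lets go of the gate at 0.005.
- pin_catch_b (a joint): The same for the -y pin of the pin catch.
- plate_catch_pinch (a point): Middle of the catch with flat plates: as the pin catch, but each pad is an upright steel plate 26 deep (tote x) and 8 thick (y); 44 over the outsides, 24 when fully in, tops 171 above the bench.
- plate_catch_a (a joint): How far the +y plate of the plate catch is pushed in (m), 0 out, 0.010 fully in; it lets go at 0.005.
- plate_catch_b (a joint): The same for the -y plate of the plate catch.
- tube_loose: Aluminium tube length lying on the bench in front of the gate, 40 diameter, 80 long, 0.15 kg. Origin at its centre (20 above what it lies on), x along its axis.
- cradle: Low wooden tray fixed to the bench, 100 (x) x 98 (y) mm, floor 6 above the bench, a rail 8 thick and 28 high along each y side. Origin: bench level, middle. Two tubes lie in it side by side, axes along its x. A third tube in the gap on top has its centre 60 above the bench, at x = y = 0.
- tube_left: Tube in the cradle on its +y side, same size as the loose one; origin at its centre, 26 above the bench, at y = 20.5 in the cradle; x along its axis.
- tube_right: Tube in the cradle on its -y side, at y = -20.5; otherwise the same.
- flux_jar: Bystander: white jar, 44 diameter, 50 high; origin at its foot.
- solder_reel: Bystander: metal reel standing on end, 60 diameter, 46 high; origin at its foot.
- screwdriver: Bystander: screwdriver 180 long lying on the bench; x along it.
- pliers: Bystander: pliers lying flat, about 165 long, 12 high.
- meter: Bystander: yellow hand meter lying flat, 140 x 75 x 34; origin at its underside.
- relay_block: Bystander: small black relay, 50 x 30 x 30; origin at its underside.
- screw_tin: Bystander: flat round tin, 60 diameter, 30 high; origin at its underside.
Things that resemble listed ones, but are neither listed nor needed, are in the scene too. Of the things like the cradle, leave any that is pink, red or turquoise; of the rest the larger one is meant.

How it is judged:
On the way, in this order (a step that is already met when the one before it is completed fails the run):
1. the loose tube lies released in the gap on the two tubes in the cradle (x of tube_loose in the frame of cradle between -0.03 and 0.03 m and y of tube_loose in the frame of cradle between -0.008 and 0.008 m and z of tube_loose in the frame of cradle between 0.0524 and 0.0684 m and angle between the x axis of each of tube_loose, tube_left, tube_right and the x axis of cradle, either way round below 0.2 rad and x of tube_left in the frame of cradle between -0.03 and 0.03 m and y of tube_left in the frame of cradle between 0.0125 and 0.0285 m and z of tube_left in the frame of cradle between 0.018 and 0.034 m and x of tube_right in the frame of cradle between -0.03 and 0.03 m and y of tube_right in the frame of cradle between -0.0285 and -0.0125 m and z of tube_right in the frame of cradle between 0.018 and 0.034 m and contact force between tube_loose and the fingers below 0.1 N and linear speed of tube_loose below 0.03 m/s), for 0.2 s.
2. both pins of the pin catch are pushed in while the plate catch is still out (value of joint each of pin_catch_a, pin_catch_b above 0.005 m and value of joint each of plate_catch_a, plate_catch_b below 0.003 m), for 0.1 s.
3. both plates of the plate catch are pushed in as well (value of joint each of pin_catch_a, pin_catch_b, plate_catch_a, plate_catch_b above 0.005 m), for 0.1 s.
4. the fingers have taken the gate past the stop ball by its post (value of joint gate above 1 rad and contact force between gate_post and the fingers above 0.5 N), for 0.1 s.
At the end, for the whole second after the job is handed in: The gate stands still at 1.3 rad or wider with the fingers still holding its post (over 1 N); all four catch pads are at least 5 mm in; the three tubes lie as a pyramid in the cradle, each within 8 mm of its place sideways and in height, 30 mm lengthways, and 0.2 rad of the cradle's direction (all of step 3 and x of tube_loose in the frame of cradle between -0.03 and 0.03 m and y of tube_loose in the frame of cradle between -0.008 and 0.008 m and z of tube_loose in the frame of cradle between 0.0524 and 0.0684 m and angle between the x axis of each of tube_loose, tube_left, tube_right and the x axis of cradle, either way round below 0.2 rad and x of tube_left in the frame of cradle between -0.03 and 0.03 m and y of tube_left in the frame of cradle between 0.0125 and 0.0285 m and z of tube_left in the frame of cradle between 0.018 and 0.034 m and x of tube_right in the frame of cradle between -0.03 and 0.03 m and y of tube_right in the frame of cradle between -0.0285 and -0.0125 m and z of tube_right in the frame of cradle between 0.018 and 0.034 m and value of joint gate above 1.3 rad and velocity of joint gate between -0.1 and 0.1 rad/s and contact force between gate_post and the fingers above 1 N); the arm keeps its last pose, push and grip.
It fails at once if a bystander was moved by more than 30 mm (distance of any of flux_jar, solder_reel, screwdriver, pliers, meter, relay_block, screw_tin from where it was at the start of the episode above 0.03 m).
It also fails if it takes over 69 s, if anything falls off the work surface, if the arm or the gripper's body presses on something with over 40 N, if the wrist force passes 120 N, or if a joint passes its speed limit or range.

## Working session

There is one attempt and no reset: what is moved stays moved. The work goes in short steps, Python scripts to look and compute and a tool call to move; the robot and the scene stay as the last step left them, time stands still between calls to the robot, and variables do not carry over. Pictures are saved under pics/ and viewed, at most 10 in all, crops included, and the job is handed in when it is done.

Besides the shell and the picture viewer there is one more tool, called after "Call:" as a command line: name --argument value ..., lists and objects as JSON in quotes. jog_arm: Moves the arm, as the interface text tells. Its arguments: {"type":"object","properties":{"increments":{"type":"array","items":{"type":"object","properties":{"grip":{"type":"number"},"delta_pos":{"type":"array","items":{"type":"number"}},"angular":{"type":"array","items":{"type":"number"}}}}},"squeeze":{"type":"number"}},"required":["increments"]}

```bash
mkdir -p pics; cat > h.py <<'E'
import numpy as np, cv2
from station import arm
def cap(n,f=None):
    c=arm.capture(n)
    if f: cv2.imwrite(f'pics/{f}.png',c['pixels'])
    return c
def ray(c,u,v):
    K=np.array(c['camera_matrix']);T=np.array(c['cam_to_world'])
    d=np.linalg.inv(K)@[u,v,1]; d=T[:3,:3]@(d*[1,-1,-1]); return T[:3,3],d/np.linalg.norm(d)
def onz(c,u,v,z):
    o,d=ray(c,u,v); return o+d*(z-o[2])/d[2]
def proj(c,p):
    K=np.array(c['camera_matrix']);T=np.array(c['cam_to_world'])
    q=T[:3,:3].T@(np.array(p)-T[:3,3]); q=K@(q*[1,-1,-1]); return q[:2]/q[2]
E
python3 - <<'E'
from h import *
import pickle
t=cap('top','top0');s=cap('side','side0')
pickle.dump((t,s),open('c0.pkl','wb'))
for c in(t,s):print(c.keys(),np.round(c['camera_matrix'],1),np.round(c['cam_to_world'],3))
print(arm.sense())
E
```

```text
dict_keys(['pixels', 'camera_matrix', 'cam_to_world']) [[422.5   0.  250.7]
 [  0.  422.5 192.4]
 [  0.    0.    1. ]] [[-0.02   0.982 -0.187  0.204]
 [-1.    -0.019  0.004  0.017]
 [-0.     0.187  0.982  1.413]
 [ 0.     0.     0.     1.   ]]
dict_keys(['pixels', 'camera_matrix', 'cam_to_world']) [[446.9   0.  252.5]
 [  0.  446.9 194.9]
 [  0.    0.    1. ]] [[ 0.982  0.112 -0.149  0.23 ]
 [-0.186  0.573 -0.798 -1.279]
 [-0.004  0.812  0.584  1.081]
 [ 0.     0.     0.     1.   ]]
{'clock': 0.1, 'joints': array([-1.39047436e+00,  5.28359857e-01,  1.43375236e+00, -2.40471652e-06,
        1.18138754e+00, -1.78460060e-01]), 'qvel': array([ 1.40604559e-03, -1.03237064e-05, -1.98072287e-03, -3.33138670e-04,
       -3.53293969e-04,  2.70615754e-04]), 'joint_efforts': array([ 3.12624552e-04, -4.40985632e+01, -1.77151340e+01,  6.35351683e-02,
        5.33971062e-02, -3.85887938e-05]), 'tool_pos': array([ 0.21939191, -0.58454146,  0.22168462]), 'tool_rot': array([[ 9.36324926e-01,  3.51134609e-01, -3.44219971e-04],
       [ 3.51134617e-01, -9.36323108e-01,  1.87577914e-03],
       [ 3.36349861e-04, -1.87720631e-03, -9.99998181e-01]]), 'force': array([ 0.29275254, -0.48302282,  0.80197761]), 'ft_torque': array([0.01576355, 0.02930533, 0.00759152]), 'grasp_force': 0.0, 'finger_gap': 1.0016403059057137}
```

View pics/top0.png

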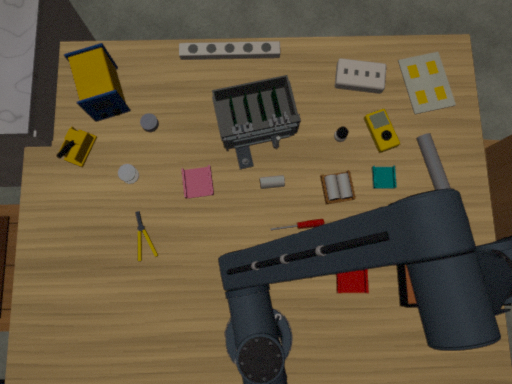

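View pics/side0.png

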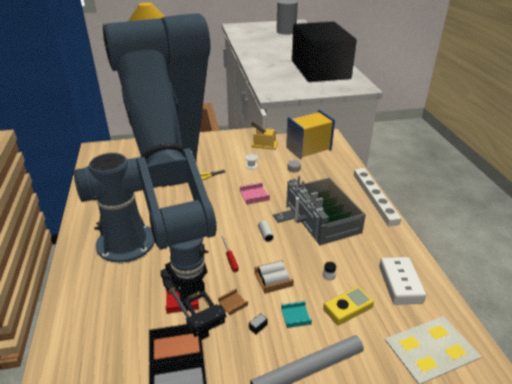

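The top view shows the tote at (256,112), the loose tube at (272,182) in front of its gate, and the sill plate at (244,157). Cradle-like things are the wooden tray holding two tubes at top (338,187) / side (273,276), a small empty brown one at side (232,301), and pink (198,182), turquoise (384,177) and red (352,280) ones. The larger wooden tray with the two tubes fits, and I'll confirm it in an enlarged crop.

```bash
python3 - <<'E'
from h import *
t=cv2.imread('pics/top0.png');s=cv2.imread('pics/side0.png')
a=cv2.resize(t[70:215,200:360],None,fx=5,fy=4.1*5/4.1*0.8,interpolation=cv2.INTER_CUBIC) if 0 else cv2.resize(t[70:215,200:360],None,fx=4,fy=4,interpolation=cv2.INTER_CUBIC)
cv2.imwrite('pics/topcrop.png',a)
b=cv2.resize(s[165:325,210:370],None,fx=3.75,fy=3.75,interpolation=cv2.INTER_CUBIC)
cv2.imwrite('pics/sidecrop.png',b)
E
```

```text
(no output)
```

View pics/topcrop.png

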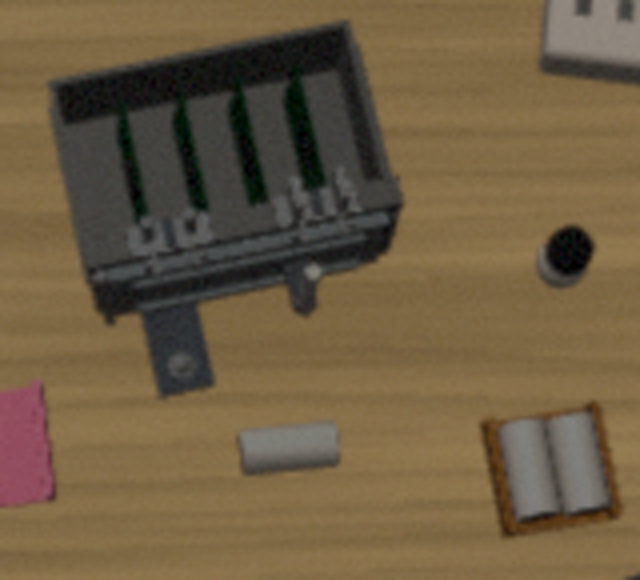

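View pics/sidecrop.png

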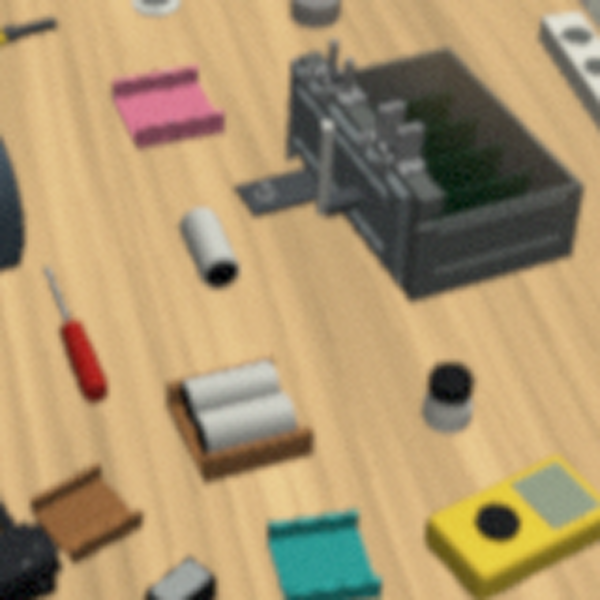

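The enlarged crops confirm it: the wooden tray with two tubes (top crop (550,470), side crop (240,420)) is the larger one, and the empty brown one (side crop (85,510)) is smaller. The pin catch is the far, +y one (top crop (170,235)), the plate catch the near, -y one (top crop (318,195)), and the post top is at top crop (313,271). I'll compute coarse positions, then refine with the wrist camera.

```bash
python3 - <<'E'
from h import *
import pickle
t,s=pickle.load(open('c0.pkl','rb'))
T=lambda x,y,z:np.round(onz(t,x/4+200-.4,y/4+70-.4,z),3)
S=lambda x,y,z:np.round(onz(s,x/3.75+210-.4,y/3.75+165-.4,z),3)
for n,p in dict(tube=(290,448,.03),tubeL=(240,452,.02),tubeR=(338,444,.02),cr=(551,470,.04),ca=(485,425,.028),cb=(597,405,.028),cc=(507,535,.028),cd=(618,515,.028),post=(313,271,.165),backL=(52,85,.09),backR=(348,25,.09),frontL=(92,275,.125),frontR=(400,195,.125),ball=(180,362,.012)).items(): print(n,T(*p))
for n,p in dict(tube=(208,240,.03),post=(327,122,.165),pinA=(334,43,.17),pinB=(351,65,.17),plA=(392,104,.171),plB=(411,126,.171)).items(): print('s',n,S(*p))
# fine: bright neutral masks
for nm,c,lo in(('t',t,(160,150,300,200)),('s',s,0)):pass
c=arm.capture('wrist');print(np.round(c['camera_matrix'],1));T=np.array(c['cam_to_world']);st=arm.sense()
M=np.eye(4);M[:3,:3]=st['tool_rot'];M[:3,3]=st['tool_pos'];print(np.round(np.linalg.inv(M)@T,3))
E
```

```text
tube [ 0.503 -0.06   0.03 ]
tubeL [ 0.503 -0.018  0.02 ]
tubeR [ 0.508 -0.101  0.02 ]
cr [ 0.478 -0.275  0.04 ]
ca [ 0.52  -0.225  0.028]
cb [ 0.536 -0.32   0.028]
cc [ 0.426 -0.238  0.028]
cd [ 0.441 -0.331  0.028]
post [ 0.613 -0.074  0.165]
backL [0.804 0.133 0.09 ]
backR [ 0.853 -0.116  0.09 ]
frontL [0.627 0.098 0.125]
frontR [ 0.689 -0.149  0.125]
ball [0.584 0.031 0.012]
s tube [ 0.503 -0.059  0.03 ]
s post [ 0.612 -0.071  0.165]
s pinA [0.652 0.05  0.17 ]
s pinB [0.658 0.009 0.17 ]
s plA [ 0.677 -0.062  0.171]
s plB [ 0.684 -0.099  0.171]
[[275.9   0.  258.1]
 [  0.  275.9 192.5]
 [  0.    0.    1. ]]
[[ 0.001  0.965  0.262  0.072]
 [ 1.    -0.001 -0.    -0.   ]
 [ 0.     0.262 -0.965 -0.161]
 [ 0.     0.     0.     1.   ]]
```

Call:
jog_arm --increments '[{"grip": 1, "delta_pos": [2.4, 4.3, 0], "angular": [0, 0, 0.105]}, {"grip": 1, "delta_pos": [2.4, 4.3, 0], "angular": [0, 0, 0.105]}, {"grip": 1, "delta_pos": [2.4, 4.3, 0], "angular": [0, 0, 0.105]}, {"grip": 1, "delta_pos": [2.4, 4.3, 0], "angular": [0, 0, 0.105]}, {"grip": 1, "delta_pos": [2.4, 4.3, 0], "angular": [0, 0, 0.105]}, {"grip": 1, "delta_pos": [2.4, 4.3, 0], "angular": [0, 0, 0.105]}, {"grip": 1, "delta_pos": [2.4, 4.3, 0], "angular": [0, 0, 0.105]}, {"grip": 1, "delta_pos": [2.4, 4.3, 0], "angular": [0, 0, 0.105]}, {"grip": 1, "delta_pos": [2.4, 4.3, 0], "angular": [0, 0, 0.105]}, {"grip": 1, "delta_pos": [2.4, 4.3, 0], "angular": [0, 0, 0.105]}, {"grip": 1, "delta_pos": [2.4, 4.3, 0], "angular": [0, 0, 0.105]}, {"grip": 1, "delta_pos": [2.4, 4.3, 0], "angular": [0, 0, 0.105]}]'

```text
clock: 1.35
tool_pos: [0.5081, -0.0672, 0.2225]
tool_rot: [[-0.052, 0.999, -0.0], [0.999, 0.052, -0.0], [-0.0, -0.0, -1.0]]
force: [0.5, -0.6, -0.1]
finger_gap: 0.999
grasp_force: 0.0
```

```bash
python3 - <<'E'
from h import *
import pickle
s=arm.sense();print(s['clock'],s['tool_pos'],np.round(s['tool_rot'],3).tolist(),s['joints'])
c=cap('wrist','w1');pickle.dump(c,open('w1.pkl','wb'))
E
```

```text
1.35 [ 0.50809009 -0.06721984  0.22250877] [[-0.052, 0.999, -0.0], [0.999, 0.052, -0.0], [-0.0, -0.0, -1.0]] [-3.49766759e-01  3.76911544e-01  1.71144784e+00 -1.43917176e-04
  1.05322621e+00 -4.02092231e-01]
```

View pics/w1.png

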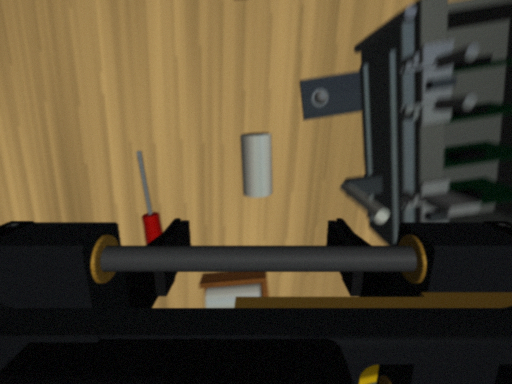

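The wrist view shows the loose tube at (257,165), its axis nearly upright in the image. The tote's gate is on the right, with the post top at (380,215), the pins at (472,52) and (468,102), and the plates behind the gripper.

```bash
cat >> h.py <<'E'
def tubes(c,roi,smax=40,vmin=90):
    x0,y0,x1,y1=roi
    hsv=cv2.cvtColor(c['pixels'],cv2.COLOR_BGR2HSV)[y0:y1,x0:x1]
    m=((hsv[...,1]<smax)&(hsv[...,2]>vmin)).astype(np.uint8)
    m=cv2.morphologyEx(m,cv2.MORPH_OPEN,np.ones((3,3)))
    cs=cv2.findContours(m,cv2.RETR_EXTERNAL,cv2.CHAIN_APPROX_NONE)[0]
    k=max(cs,key=cv2.contourArea); r=cv2.minAreaRect(k)
    return k[:,0]+[x0,y0],(np.array(r[0])+[x0,y0],r[1],r[2]),m
E
python3 - <<'E'
from h import *
import pickle
c=pickle.load(open('w1.pkl','rb'))
k,r,m=tubes(c,(225,115,290,210));print(r,len(k),k.min(0),k.max(0))
b=cv2.boxPoints(((r[0][0],r[0][1]),r[1],r[2]))
for p in b: print(p,onz(c,*p,.02).round(4))
print('ctr',onz(c,*r[0],.02).round(4), onz(c,*r[0],.03).round(4))
# side view check
t,s=pickle.load(open('c0.pkl','rb'))
for c,roi in((t,(250,170,295,195)),(s,(255,215,278,246))):
    k,r,m=tubes(c,roi);print(r,k.min(0),k.max(0),onz(c,*r[0],.02).round(4))
    b=cv2.boxPoints(((r[0][0],r[0][1]),r[1],r[2]));print([onz(c,*p,.02)[:2].round(3).tolist() for p in b])
E
```

```text
(array([257.5, 165. ]), (62.0, 25.0), 90.0) 162 [245 134] [270 196]
[245. 134.] [ 0.4885 -0.0168  0.02  ]
[270. 134.] [ 0.5208 -0.0151  0.02  ]
[270. 196.] [ 0.5262 -0.0983  0.02  ]
[245. 196.] [ 0.4919 -0.1001  0.02  ]
ctr [ 0.5068 -0.0563  0.02  ] [ 0.5067 -0.0547  0.03  ]
(array([271.61175919, 180.45294094]), (8.359918594360352, 23.23904037475586), 85.60128784179688) [260 176] [283 185] [ 0.5095 -0.0591  0.02  ]
[[0.522, -0.019], [0.526, -0.098], [0.497, -0.099], [0.493, -0.021]]
(array([264.6896553, 228.2758646]), (15.494161605834961, 9.454065322875977), 66.80140686035156) [259 221] [271 236] [ 0.505  -0.0451  0.02  ]
[[0.484, -0.01], [0.521, 0.005], [0.525, -0.079], [0.49, -0.093]]
```

Call:
jog_arm --increments '[{"grip": 1, "delta_pos": [-0.1, 0.9, -4]}, {"grip": 1, "delta_pos": [0, 0, -4.5]}, {"grip": 1, "delta_pos": [0, 0, -4.5]}, {"grip": 1, "delta_pos": [0, 0, -4]}, {"grip": 1, "delta_pos": [0, 0, -3]}, {"grip": 1, "delta_pos": [0, 0, -1.05]}, {"grip": 0.3, "delta_pos": [0, 0, 0]}, {"grip": 0.3, "delta_pos": [0, 0, 0]}, {"grip": 0.3, "delta_pos": [0, 0, 0]}, {"grip": 0.3, "delta_pos": [0, 0, 0]}, {"grip": 0.3, "delta_pos": [0, 0, 0]}]' --squeeze 20

```text
invalid input
```

Call:
jog_arm --increments '[{"grip": 1, "delta_pos": [-0.1, 0.9, -4], "angular": [0, 0, 0]}, {"grip": 1, "delta_pos": [0, 0, -4.5], "angular": [0, 0, 0]}, {"grip": 1, "delta_pos": [0, 0, -4.5], "angular": [0, 0, 0]}, {"grip": 1, "delta_pos": [0, 0, -4], "angular": [0, 0, 0]}, {"grip": 1, "delta_pos": [0, 0, -3], "angular": [0, 0, 0]}, {"grip": 1, "delta_pos": [0, 0, -1.05], "angular": [0, 0, 0]}, {"grip": 0.3, "delta_pos": [0, 0, 0], "angular": [0, 0, 0]}, {"grip": 0.3, "delta_pos": [0, 0, 0], "angular": [0, 0, 0]}, {"grip": 0.3, "delta_pos": [0, 0, 0], "angular": [0, 0, 0]}, {"grip": 0.3, "delta_pos": [0, 0, 0], "angular": [0, 0, 0]}, {"grip": 0.3, "delta_pos": [0, 0, 0], "angular": [0, 0, 0]}]' --squeeze 20

```text
clock: 2.5
tool_pos: [0.5072, -0.0604, 0.0132]
tool_rot: [[-0.048, 0.999, 0.002], [0.999, 0.048, -0.001], [-0.001, 0.002, -1.0]]
force: [-0.1, 0.0, 0.1]
finger_gap: 0.631
grasp_force: 0.0
```

Call:
jog_arm --increments '[{"grip": 0.3, "delta_pos": [0, 0, 0], "angular": [0, 0, 0]}, {"grip": 0.3, "delta_pos": [0, 0, 0], "angular": [0, 0, 0]}, {"grip": 0.3, "delta_pos": [0, 0, 0], "angular": [0, 0, 0]}, {"grip": 0.3, "delta_pos": [0, 0, 0], "angular": [0, 0, 0]}]'

```text
clock: 2.9
tool_pos: [0.5065, -0.0602, 0.0123]
tool_rot: [[-0.048, 0.999, 0.0], [0.999, 0.048, -0.0], [-0.0, 0.0, -1.0]]
force: [0.2, 0.2, 4.5]
finger_gap: 0.454
grasp_force: 19.9
```

Call:
jog_arm --increments '[{"grip": 0.3, "delta_pos": [0, 0, 4], "angular": [0, 0, 0]}, {"grip": 0.3, "delta_pos": [0, 0, 5], "angular": [0, 0, -0.134]}, {"grip": 0.3, "delta_pos": [0, 0, 5], "angular": [0, 0, -0.134]}, {"grip": 0.3, "delta_pos": [-1.2, -2.5, 2], "angular": [0, 0, -0.134]}, {"grip": 0.3, "delta_pos": [-1.2, -2.5, 2], "angular": [0, 0, -0.134]}, {"grip": 0.3, "delta_pos": [-1.2, -2.5, 0], "angular": [0, 0, -0.134]}, {"grip": 0.3, "delta_pos": [-1.2, -2.5, 0], "angular": [0, 0, -0.134]}, {"grip": 0.3, "delta_pos": [-1.2, -2.5, 0], "angular": [0, 0, -0.134]}, {"grip": 0.3, "delta_pos": [-1.2, -2.5, 0], "angular": [0, 0, -0.134]}, {"grip": 0.3, "delta_pos": [-1.2, -2.5, 0], "angular": [0, 0, -0.134]}, {"grip": 0.3, "delta_pos": [-1.2, -2.5, 0], "angular": [0, 0, -0.134]}, {"grip": 0.3, "delta_pos": [-1.2, -2.5, 0], "angular": [0, 0, -0.134]}]'

```text
clock: 4.1
tool_pos: [0.3975, -0.2857, 0.1915]
tool_rot: [[0.99, 0.139, -0.001], [0.139, -0.99, 0.001], [-0.001, -0.001, -1.0]]
force: [-0.2, -0.7, -2.4]
finger_gap: 0.452
grasp_force: 19.9
```

```bash
python3 - <<'E'
from h import *
import pickle
s=arm.sense();print(s['clock'],s['tool_pos'],np.round(s['tool_rot'],3).tolist(),s['joints'])
c=cap('wrist','w2');pickle.dump((c,cap('top','t2'),cap('side','s2')),open('w2.pkl','wb'))
E
```

```text
4.1 [ 0.3974898  -0.28569303  0.19147715] [[0.99, 0.139, -0.001], [0.139, -0.99, 0.001], [-0.001, -0.001, -1.0]] [-8.51957057e-01  3.92368235e-01  1.79891034e+00  2.79947807e-05
  9.51714626e-01  5.79583072e-01]
```

View pics/w2.png

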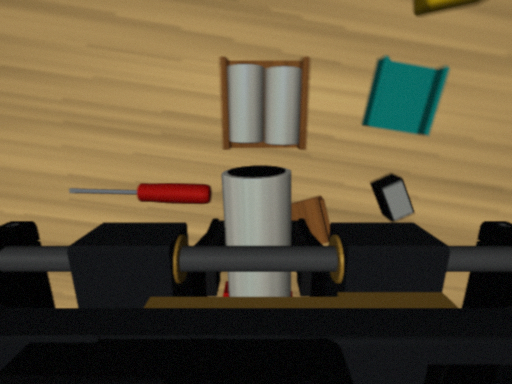

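The wrist view shows the tube held straight in the fingers at (257,230), and the wooden cradle ahead with rail corners around (221,57), (309,57), (221,149) and (308,149). Its tubes meet at column 264.

```bash
python3 - <<'E'
from h import *
import pickle
c,t,sd=pickle.load(open('w2.pkl','rb'));s=arm.sense()
hsv=cv2.cvtColor(c['pixels'],cv2.COLOR_BGR2HSV)
# each tube
for roi in((222,50,263,158),(265,50,308,158)):
    k,r,m=tubes(c,roi,60,70);print(r,k.min(0),k.max(0))
P=[onz(c,u,v,.028) for u,v in((221,57),(309,57),(221,149),(308,149))]
for p in P: print(p.round(4))
cen=np.mean(P,0);ax=(P[0]-P[2]+P[1]-P[3]);print('rail corners',cen.round(4),np.arctan2(ax[1],ax[0]),np.linalg.norm(P[0]-P[1]),np.linalg.norm(P[0]-P[2]))
# gap line: darkest column per row between tubes, plane z .026
g=cv2.cvtColor(c['pixels'],cv2.COLOR_BGR2GRAY).astype(float)
rows=np.arange(72,138);cols=np.array([258+np.argmin(g[r,258:271]) for r in rows]);print(np.median(cols))
A=np.polyfit(rows,cols,1);e=[onz(c,np.polyval(A,v),v,.026) for v in (70,140)];print(e,np.arctan2(*(e[0]-e[1])[1::-1]))
R=s['tool_rot'];print('lateral',(cen-s['tool_pos'])@R)
# top rim
for cc,n in((t,'t'),(sd,'s')):print(n,proj(cc,[*cen[:2],.046]))
# held tube edges at tool x = front end
E
```

```text
(array([245., 103.]), (78.0, 34.0), 90.0) [228  64] [262 142]
(array([282.5, 105. ]), (78.0, 35.0), 90.0) [265  66] [300 144]
[ 0.5249 -0.2268  0.028 ]
[ 0.5382 -0.3207  0.028 ]
[ 0.427  -0.2372  0.028 ]
[ 0.4412 -0.338   0.028 ]
rail corners [ 0.4828 -0.2807  0.028 ] 0.14091920021121185 0.09475804187964318 0.09852330409643047
263.0
[array([ 0.51876643, -0.27350481,  0.026     ]), array([ 0.44382502, -0.28336895,  0.026     ])] 0.13087234990858082
lateral [0.08503204 0.00671177 0.16350357]
t [339.27600389 185.35314616]
s [273.25359276 269.23406063]
```

Call:
jog_arm --increments '[{"grip": 0.3, "delta_pos": [4.2, 0.3, 0], "angular": [0, 0, 0]}, {"grip": 0.3, "delta_pos": [4.25, 0.32, 0], "angular": [0, 0, 0]}, {"grip": 0.3, "delta_pos": [0, 0, -4], "angular": [0, 0, 0]}, {"grip": 0.3, "delta_pos": [0, 0, -4], "angular": [0, 0, 0]}, {"grip": 0.3, "delta_pos": [0, 0, -3], "angular": [0, 0, 0]}, {"grip": 0.3, "delta_pos": [0, 0, -1.5], "angular": [0, 0, 0]}, {"grip": 0.3, "delta_pos": [0, 0, -0.9], "angular": [0, 0, 0]}, {"grip": 0.3, "delta_pos": [0, 0, 0], "angular": [0, 0, 0]}, {"grip": 0.3, "delta_pos": [0, 0, 0], "angular": [0, 0, 0]}]'

```text
clock: 5.15
tool_pos: [0.4835, -0.2788, 0.0586]
tool_rot: [[0.989, 0.145, 0.001], [0.145, -0.989, -0.0], [0.001, 0.001, -1.0]]
force: [0.3, -0.1, -1.9]
finger_gap: 0.452
grasp_force: 19.9
```

Call:
jog_arm --increments '[{"grip": 0.3, "delta_pos": [0, 0, -0.3], "angular": [0, 0, 0]}, {"grip": 0.3, "delta_pos": [0, 0, -0.2], "angular": [0, 0, 0]}, {"grip": 0.3, "delta_pos": [0, 0, 0], "angular": [0, 0, 0]}, {"grip": 0.3, "delta_pos": [0, 0, 0], "angular": [0, 0, 0]}]'

```text
clock: 5.55
tool_pos: [0.483, -0.2791, 0.0534]
tool_rot: [[0.99, 0.144, 0.0], [0.144, -0.99, -0.0], [0.0, 0.0, -1.0]]
force: [0.6, -0.6, -1.6]
finger_gap: 0.451
grasp_force: 19.9
```

Call:
jog_arm --increments '[{"grip": 0.3, "delta_pos": [0, 0, -0.1], "angular": [0, 0, 0]}, {"grip": 0.3, "delta_pos": [0, 0, -0.05], "angular": [0, 0, 0]}, {"grip": 0.3, "delta_pos": [0, 0, 0], "angular": [0, 0, 0]}]'

```text
clock: 5.85
tool_pos: [0.4834, -0.2797, 0.053]
tool_rot: [[0.99, 0.144, 0.001], [0.144, -0.99, -0.002], [0.001, 0.002, -1.0]]
force: [-2.0, 0.5, 7.5]
finger_gap: 0.455
grasp_force: 19.8
```

Contact: the force rose from -1.6 to 7.5 N at z 0.053, as expected. Releasing.

Call:
jog_arm --increments '[{"grip": 0.5, "delta_pos": [0, 0, 0], "angular": [0, 0, 0]}, {"grip": 0.65, "delta_pos": [0, 0, 0], "angular": [0, 0, 0]}, {"grip": 0.8, "delta_pos": [0, 0, 0], "angular": [0, 0, 0]}, {"grip": 0.8, "delta_pos": [0, 0, 0], "angular": [0, 0, 0]}, {"grip": 0.8, "delta_pos": [0, 0, 0], "angular": [0, 0, 0]}, {"grip": 0.8, "delta_pos": [0, 0, 2], "angular": [0, 0, 0]}, {"grip": 0.8, "delta_pos": [0, 0, 4], "angular": [0, 0, 0]}, {"grip": 0.8, "delta_pos": [-1, 0, 4.5], "angular": [0, 0, 0]}, {"grip": 0.8, "delta_pos": [-3, 0, 4], "angular": [0, 0, 0]}, {"grip": 0.8, "delta_pos": [-3, 0, 3], "angular": [0, 0, 0]}]'

```text
clock: 6.85
tool_pos: [0.4131, -0.2794, 0.2288]
tool_rot: [[0.989, 0.146, 0.002], [0.146, -0.989, -0.002], [0.002, 0.003, -1.0]]
force: [0.4, -1.0, -0.2]
finger_gap: 0.798
grasp_force: 0.0
```

```bash
python3 - <<'E'
from h import *
import pickle
s=arm.sense();print(s['clock'],s['tool_pos'],np.round(s['tool_rot'],3).tolist(),s['joints'])
c=cap('wrist','w3');sd=cap('side','s3');pickle.dump((c,cap('top','t3'),sd),open('w3.pkl','wb'))
a=c['pixels'][50:250,130:400];b=sd['pixels'][230:330,215:350]
cv2.imwrite('pics/c3.png',np.hstack([cv2.resize(a,(400,400)),cv2.resize(b,(400,400),interpolation=2)]))
E
```

```text
6.85 [ 0.41306567 -0.27943727  0.22884821] [[0.989, 0.146, 0.002], [0.146, -0.989, -0.002], [0.002, 0.003, -1.0]] [-8.19169976e-01  3.48602815e-01  1.73823846e+00 -1.14301248e-04
  1.05160227e+00  6.05575229e-01]
```

View pics/c3.png

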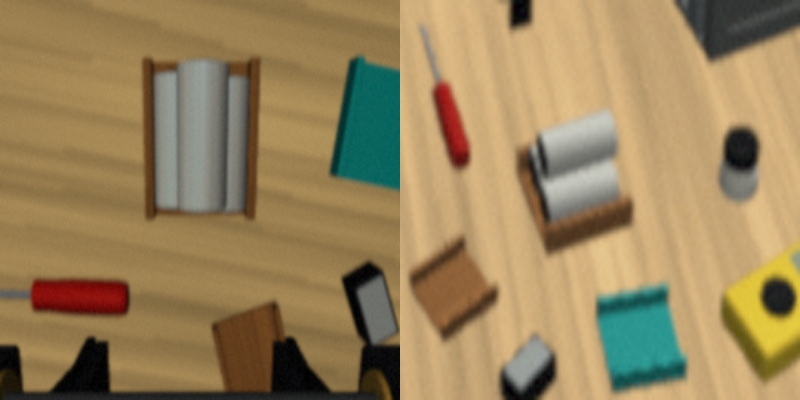

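The pyramid is made: the wrist half shows the loose tube in the gap at (203,135), aligned with the rails, and the side half shows it on top at (580,145). Next I'll view the catches.

Call:
jog_arm --increments '[{"grip": 0.7, "delta_pos": [2.2, 3.3, 0.45], "angular": [0, 0, 0.0135]}, {"grip": 0.7, "delta_pos": [2.2, 3.3, 0.45], "angular": [0, 0, 0.0135]}, {"grip": 0.7, "delta_pos": [2.2, 3.3, 0.45], "angular": [0, 0, 0.0135]}, {"grip": 0.7, "delta_pos": [2.2, 3.3, 0.45], "angular": [0, 0, 0.0135]}, {"grip": 0.7, "delta_pos": [2.2, 3.3, 0.45], "angular": [0, 0, 0.0135]}, {"grip": 0.7, "delta_pos": [2.2, 3.3, 0.45], "angular": [0, 0, 0.0135]}, {"grip": 0.7, "delta_pos": [2.2, 3.3, 0.45], "angular": [0, 0, 0.0135]}, {"grip": 0.7, "delta_pos": [0, 0, 0], "angular": [0, 0, 0]}]'

```text
clock: 7.8
tool_pos: [0.5698, -0.0436, 0.2568]
tool_rot: [[0.97, 0.243, 0.001], [0.243, -0.97, 0.002], [0.002, -0.002, -1.0]]
force: [-0.9, -0.3, 0.8]
finger_gap: 0.7
grasp_force: 0.0
```

```bash
python3 - <<'E'
from h import *
import pickle
s=arm.sense();print(s['clock'],s['tool_pos'],np.round(s['tool_rot'],3).tolist(),s['joints'])
c=cap('wrist','w4');pickle.dump(c,open('w4.pkl','wb'))
cv2.imwrite('pics/c4.png',cv2.resize(c['pixels'][0:260,80:430],None,fx=2.28,fy=2.28,interpolation=2)[:600])
E
```

```text
7.8 [ 0.5697888  -0.04357583  0.25677638] [[0.97, 0.243, 0.001], [0.243, -0.97, 0.002], [0.002, -0.002, -1.0]] [-0.27302277  0.41613883  1.53009332  0.00238642  1.19481717  1.0518061 ]
```

View pics/c4.png

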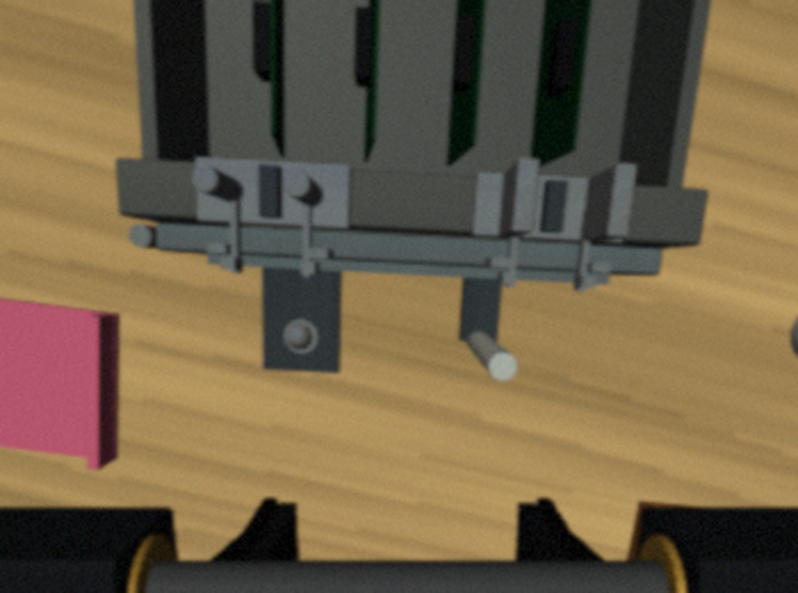

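The catches are clear: pin tops at crop (206,180) and (301,184), so the pin catch is on the +y side. Plate tops are at (529,195) and (624,200), and the post top at (503,366).

```bash
python3 - <<'E'
from h import *
import pickle
c=pickle.load(open('w4.pkl','rb'))
W=lambda x,y,z:onz(c,x/2.28+80-.3,y/2.28-.3,z)
pa,pb=W(206,180,.17),W(301,184,.17); post=W(503,366,.165)
L=[(520,158),(538,158),(514,233),(533,234)];Rr=[(615,164),(635,165),(610,234),(630,238)]
la=np.mean([W(*p,.171) for p in L],0); ra=np.mean([W(*p,.171) for p in Rr],0)
print('pins',pa.round(4),pb.round(4),np.linalg.norm(pa-pb)); print('plates',la.round(4),ra.round(4),np.linalg.norm(la-ra))
pm=(pa+pb)/2;lm=(la+ra)/2;d=pm-lm;yaw=np.arctan2(-d[0],d[1]);print('mids',pm.round(4),lm.round(4),np.linalg.norm(d),'yaw',yaw)
for q in((pa-pb),(la-ra)):print(np.arctan2(-q[0],q[1]))
e=W(119,160,.125)-W(706,190,.125);print('bar back edge',np.arctan2(-e[0],e[1]),np.linalg.norm(e))
Rz=lambda a:np.array([[np.cos(a),-np.sin(a)],[np.sin(a),np.cos(a)]])
o=((pm+lm)/2)[:2]-Rz(yaw)@[.012,0];print('origin',o,'post pred',o+Rz(yaw)@[-.053,-.040],'meas',post)
E
```

```text
pins [0.6518 0.0537 0.17  ] [0.659  0.0195 0.17  ] 0.034960231644217306
plates [ 0.675  -0.0621  0.171 ] [ 0.6822 -0.097   0.171 ] 0.03565788008621104
mids [0.6554 0.0366 0.17  ] [ 0.6786 -0.0796  0.171 ] 0.11848544775868439 yaw 0.19692762140340642
0.20669417242077656
0.20286460803720233
bar back edge 0.19851705530154753 0.25503549714346085
origin [ 0.65525461 -0.02382227] post pred [ 0.61110526 -0.073419  ] meas [ 0.61195677 -0.07265216  0.165     ]
```

Call:
jog_arm --increments '[{"grip": 0.7, "delta_pos": [2.86, 2.67, 0], "angular": [0, 0, -0.015]}, {"grip": 0.7, "delta_pos": [2.85, 2.67, 0], "angular": [0, 0, -0.015]}, {"grip": 0.7, "delta_pos": [2.85, 2.68, 0], "angular": [0, 0, -0.015]}, {"grip": 0.7, "delta_pos": [0, 0, -4], "angular": [0, 0, 0]}, {"grip": 0.7, "delta_pos": [0, 0, -2], "angular": [0, 0, 0]}, {"grip": 0.7, "delta_pos": [0, 0, 0], "angular": [0, 0, 0]}, {"grip": 0.7, "delta_pos": [0, 0, 0], "angular": [0, 0, 0]}]'

```text
clock: 8.55
tool_pos: [0.6522, 0.0314, 0.197]
tool_rot: [[0.981, 0.192, -0.002], [0.192, -0.981, 0.0], [-0.002, -0.0, -1.0]]
force: [0.1, -0.6, 0.5]
finger_gap: 0.703
grasp_force: 0.0
```

Call:
jog_arm --increments '[{"grip": 0.7, "delta_pos": [0.32, 0.52, 0], "angular": [0, 0, 0.007]}, {"grip": 0.7, "delta_pos": [0, 0, -2], "angular": [0, 0, 0]}, {"grip": 0.7, "delta_pos": [0, 0, -2], "angular": [0, 0, 0]}, {"grip": 0.7, "delta_pos": [0, 0, -1.9], "angular": [0, 0, 0]}, {"grip": 0.7, "delta_pos": [0, 0, 0], "angular": [0, 0, 0]}]'

```text
clock: 9.05
tool_pos: [0.6549, 0.0375, 0.138]
tool_rot: [[0.98, 0.2, -0.003], [0.2, -0.98, 0.0], [-0.003, -0.001, -1.0]]
force: [-0.7, -0.0, 0.6]
finger_gap: 0.7
grasp_force: 0.0
```

Call:
jog_arm --increments '[{"grip": 0.25, "delta_pos": [0, -0.05, 0], "angular": [0, 0, 0]}, {"grip": 0.25, "delta_pos": [0, 0, 0], "angular": [0, 0, 0]}, {"grip": 0.25, "delta_pos": [0, 0, 0], "angular": [0, 0, 0]}, {"grip": 0.25, "delta_pos": [0, 0, 0], "angular": [0, 0, 0]}, {"grip": 0.25, "delta_pos": [0, 0, 0], "angular": [0, 0, 0]}, {"grip": 0.25, "delta_pos": [0, 0, 0], "angular": [0, 0, 0]}, {"grip": 0.25, "delta_pos": [0, 0, 0], "angular": [0, 0, 0]}, {"grip": 0.25, "delta_pos": [0, 0, 0], "angular": [0, 0, 0]}, {"grip": 0.25, "delta_pos": [0, 0, 0], "angular": [0, 0, 0]}]'

```text
clock: 9.95
tool_pos: [0.6567, 0.0379, 0.1405]
tool_rot: [[0.98, 0.2, 0.003], [0.2, -0.98, 0.002], [0.003, -0.001, -1.0]]
force: [-0.2, 2.7, 7.8]
finger_gap: 0.261
grasp_force: 20.0
```

Call:
jog_arm --increments '[{"grip": 0.7, "delta_pos": [0, 0, 0], "angular": [0, 0, 0]}, {"grip": 0.7, "delta_pos": [0, 0, 0], "angular": [0, 0, 0]}, {"grip": 0.7, "delta_pos": [0, 0, 0], "angular": [0, 0, 0]}, {"grip": 0.7, "delta_pos": [0, 0, 0], "angular": [0, 0, 0]}, {"grip": 0.7, "delta_pos": [0, 0, 3], "angular": [0, 0, 0]}, {"grip": 0.7, "delta_pos": [0, 0, 4], "angular": [0, 0, 0]}, {"grip": 0.7, "delta_pos": [0.8, -3.9, 0], "angular": [0, 0, 0]}, {"grip": 0.7, "delta_pos": [0.8, -3.9, 0], "angular": [0, 0, 0]}, {"grip": 0.7, "delta_pos": [0.7, -3.9, 0], "angular": [0, 0, 0]}, {"grip": 0.7, "delta_pos": [0, 0, 0], "angular": [0, 0, 0]}, {"grip": 0.7, "delta_pos": [0, 0, 0], "angular": [0, 0, 0]}]'

```text
clock: 11.05
tool_pos: [0.6784, -0.0811, 0.2084]
tool_rot: [[0.98, 0.198, -0.001], [0.198, -0.98, 0.001], [-0.001, -0.001, -1.0]]
force: [-0.4, -0.1, -0.1]
finger_gap: 0.7
grasp_force: 0.0
```

```bash
python3 - <<'E'
from h import *
s=arm.sense();print(s['clock'],s['tool_pos'],s['finger_gap'],s['joints'])
sd=cap('side','s5');w=cap('wrist','w5')
a=sd['pixels'][160:260,270:370]
cv2.imwrite('pics/c5.png',np.hstack([cv2.resize(a,(400,400),interpolation=2),cv2.resize(w['pixels'][60:260,100:400],(400,400),interpolation=2)]))
E
```

```text
11.05 [ 0.67837777 -0.08111346  0.20837426] 0.6998914214772043 [-2.82393661e-01  6.23043123e-01  1.28681015e+00  4.61133816e-04
  1.23319062e+00  1.08926181e+00]
```

View pics/c5.png

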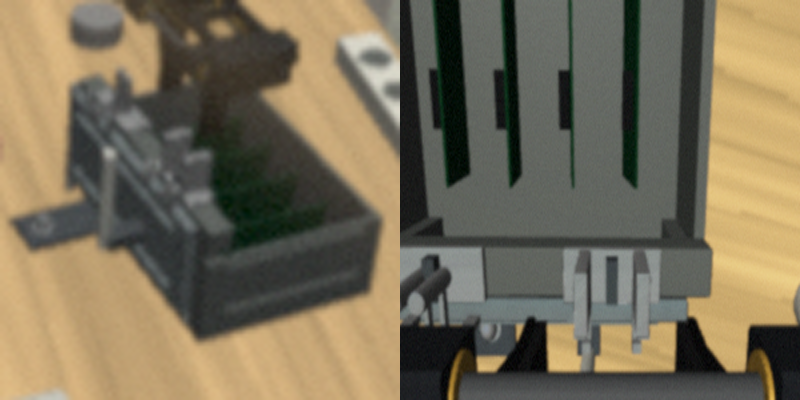

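The side half shows the pins now close together. In the wrist half the plates at columns 583 and 640 are centred on the tool line (611), so I'll go down and squeeze.

Call:
jog_arm --increments '[{"grip": 0.7, "delta_pos": [0, 0.1, -2.5], "angular": [0, 0, 0]}, {"grip": 0.7, "delta_pos": [0, 0, -2.5], "angular": [0, 0, 0]}, {"grip": 0.7, "delta_pos": [0, 0, -2], "angular": [0, 0, 0]}, {"grip": 0.25, "delta_pos": [0, 0, 0], "angular": [0, 0, 0]}, {"grip": 0.25, "delta_pos": [0, 0, 0], "angular": [0, 0, 0]}, {"grip": 0.25, "delta_pos": [0, 0, 0], "angular": [0, 0, 0]}, {"grip": 0.25, "delta_pos": [0, 0, 0], "angular": [0, 0, 0]}, {"grip": 0.25, "delta_pos": [0, 0, 0], "angular": [0, 0, 0]}, {"grip": 0.25, "delta_pos": [0, 0, 0], "angular": [0, 0, 0]}, {"grip": 0.25, "delta_pos": [0, 0, 0], "angular": [0, 0, 0]}, {"grip": 0.25, "delta_pos": [0, 0, 0], "angular": [0, 0, 0]}, {"grip": 0.25, "delta_pos": [0, 0, 0], "angular": [0, 0, 0]}]'

```text
clock: 12.35
tool_pos: [0.6799, -0.0797, 0.1405]
tool_rot: [[0.98, 0.2, 0.003], [0.2, -0.98, -0.001], [0.003, 0.002, -1.0]]
force: [1.1, -1.4, 5.3]
finger_gap: 0.266
grasp_force: 20.0
```

Call:
jog_arm --increments '[{"grip": 0.6, "delta_pos": [0, 0, 0], "angular": [0, 0, 0]}, {"grip": 0.6, "delta_pos": [0, 0, 0], "angular": [0, 0, 0]}, {"grip": 0.6, "delta_pos": [0, 0, 0], "angular": [0, 0, 0]}, {"grip": 0.6, "delta_pos": [0, 0, 0], "angular": [0, 0, 0]}, {"grip": 0.6, "delta_pos": [0, 0, 3], "angular": [0, 0, 0]}, {"grip": 0.6, "delta_pos": [0, 0, 4.5], "angular": [0, 0, 0]}, {"grip": 0.5, "delta_pos": [-1.5, 0.1, 3], "angular": [0, 0, 0.14]}, {"grip": 0.5, "delta_pos": [-1.5, 0.1, 0], "angular": [0, 0, 0.14]}, {"grip": 0.5, "delta_pos": [-1.5, 0.1, 0], "angular": [0, 0, 0.14]}, {"grip": 0.5, "delta_pos": [-1.5, 0.1, 0], "angular": [0, 0, 0.14]}, {"grip": 0.5, "delta_pos": [-0.8, 0.1, 0], "angular": [0, 0, 0.14]}, {"grip": 0.5, "delta_pos": [0, 0, 0], "angular": [0, 0, 0.14]}]'

```text
clock: 13.55
tool_pos: [0.6091, -0.0736, 0.2438]
tool_rot: [[0.5, 0.866, -0.002], [0.866, -0.5, 0.001], [-0.0, -0.002, -1.0]]
force: [-0.2, 0.9, -0.4]
finger_gap: 0.497
grasp_force: 0.0
```

Call:
jog_arm --increments '[{"grip": 0.5, "delta_pos": [0, 0, 0], "angular": [0, 0, 0.14]}, {"grip": 0.5, "delta_pos": [0, 0, 0], "angular": [0, 0, 0.14]}, {"grip": 0.5, "delta_pos": [0, 0, 0], "angular": [0, 0, 0.14]}, {"grip": 0.5, "delta_pos": [0, 0, 0], "angular": [0, 0, 0.14]}, {"grip": 0.5, "delta_pos": [0, 0, 0], "angular": [0, 0, 0.14]}, {"grip": 0.5, "delta_pos": [0, 0, 0], "angular": [0, 0, 0]}]'

```text
clock: 14.15
tool_pos: [0.6105, -0.0739, 0.2437]
tool_rot: [[-0.17, 0.986, -0.001], [0.986, 0.17, 0.0], [0.0, -0.001, -1.0]]
force: [-0.7, -0.6, -0.2]
finger_gap: 0.494
grasp_force: 0.0
```

Call:
jog_arm --increments '[{"grip": 0.35, "delta_pos": [0.1, 0.1, 0], "angular": [0, 0, 0.02]}, {"grip": 0.35, "delta_pos": [0, 0, -2], "angular": [0, 0, 0]}, {"grip": 0.35, "delta_pos": [0, 0, -3], "angular": [0, 0, 0]}, {"grip": 0.35, "delta_pos": [0, 0, -3], "angular": [0, 0, 0]}, {"grip": 0.35, "delta_pos": [0, 0, -3], "angular": [0, 0, 0]}, {"grip": 0.35, "delta_pos": [0, 0, 0], "angular": [0, 0, 0]}, {"grip": 0.05, "delta_pos": [0, 0, 0], "angular": [0, 0, 0]}, {"grip": 0.05, "delta_pos": [0, 0, 0], "angular": [0, 0, 0]}, {"grip": 0.05, "delta_pos": [0, 0, 0], "angular": [0, 0, 0]}, {"grip": 0.05, "delta_pos": [0, 0, 0], "angular": [0, 0, 0]}, {"grip": 0.05, "delta_pos": [0, 0, 0], "angular": [0, 0, 0]}]' --squeeze 40

```text
clock: 15.25
tool_pos: [0.6124, -0.0735, 0.1358]
tool_rot: [[-0.19, 0.982, 0.002], [0.982, 0.19, -0.001], [-0.002, 0.002, -1.0]]
force: [-2.1, -1.3, 7.0]
finger_gap: 0.122
grasp_force: 40.0
```

```bash
python3 - <<'E'
from h import *
s=arm.sense();p0=s['tool_pos'][:2];print(s['clock'],s['tool_pos'],s['finger_gap'],s['force'],s['joints'])
Rz=lambda a:np.array([[np.cos(a),-np.sin(a)],[np.sin(a),np.cos(a)]])
o=np.array([.6553,-.0238]);y=.2;h=o+Rz(y)@[-.008,.12];print('hinge',h,'pred',h+Rz(y)@[-.045,-.16])
prev=None
for i,th in enumerate(np.arange(0,1.66,.1)):
    p=h+Rz(y-th)@[-.045,-.16]
    print(round(th,2),p.round(4),(100*(p-prev)).round(2) if prev is not None else '');prev=p
E
```

```text
15.25 [ 0.61243583 -0.0735477   0.1358352 ] 0.12238321199087013 [-2.0631745  -1.29965615  7.00724552] [-3.00178496e-01  6.20991853e-01  1.53367525e+00 -6.57617151e-04
  9.84425781e-01 -4.90476936e-01]
hinge [0.62361915 0.09221863] pred [ 0.61130324 -0.07353214]
0.0 [ 0.6113 -0.0735] 
0.1 [ 0.5948 -0.0715] [-1.65  0.21]
0.2 [ 0.5786 -0.0678] [-1.62  0.37]
0.3 [ 0.5629 -0.0625] [-1.57  0.53]
0.4 [ 0.5477 -0.0557] [-1.51  0.68]
0.5 [ 0.5333 -0.0473] [-1.44  0.83]
0.6 [ 0.5199 -0.0376] [-1.35  0.97]
0.7 [ 0.5074 -0.0266] [-1.24  1.1 ]
0.8 [ 0.4961 -0.0144] [-1.13  1.22]
0.9 [ 0.4861 -0.0012] [-1.    1.33]
1.0 [0.4775 0.013 ] [-0.86  1.42]
1.1 [0.4703 0.028 ] [-0.72  1.5 ]
1.2 [0.4647 0.0436] [-0.56  1.56]
1.3 [0.4606 0.0597] [-0.41  1.61]
1.4 [0.4582 0.0762] [-0.24  1.64]
1.5 [0.4574 0.0928] [-0.08  1.66]
1.6 [0.4583 0.1094] [0.09 1.66]
```

Call:
jog_arm --increments '[{"grip": 0.05, "delta_pos": [-1.65, 0.21, 0], "angular": [0, 0, -0.1]}, {"grip": 0.05, "delta_pos": [-1.62, 0.37, 0], "angular": [0, 0, -0.1]}, {"grip": 0.05, "delta_pos": [-1.57, 0.53, 0], "angular": [0, 0, -0.1]}, {"grip": 0.05, "delta_pos": [-1.51, 0.68, 0], "angular": [0, 0, -0.1]}, {"grip": 0.05, "delta_pos": [0, 0, 0], "angular": [0, 0, 0]}]'

```text
clock: 15.75
tool_pos: [0.5477, -0.0551, 0.1359]
tool_rot: [[0.209, 0.978, 0.002], [0.978, -0.209, -0.001], [-0.001, 0.002, -1.0]]
force: [-0.2, -1.9, 3.5]
finger_gap: 0.125
grasp_force: 40.0
```

The gate follows at about 0.4 rad, so the catches have let go. Continuing over the stop ball.

Call:
jog_arm --increments '[{"grip": 0.05, "delta_pos": [-1.44, 0.83, 0], "angular": [0, 0, -0.1]}, {"grip": 0.05, "delta_pos": [-1.35, 0.97, 0], "angular": [0, 0, -0.1]}, {"grip": 0.05, "delta_pos": [-1.24, 1.1, 0], "angular": [0, 0, -0.1]}, {"grip": 0.05, "delta_pos": [-1.13, 1.22, 0], "angular": [0, 0, -0.1]}, {"grip": 0.05, "delta_pos": [-1.0, 1.33, 0], "angular": [0, 0, -0.1]}, {"grip": 0.05, "delta_pos": [-0.86, 1.42, 0], "angular": [0, 0, -0.1]}, {"grip": 0.05, "delta_pos": [-0.72, 1.5, 0], "angular": [0, 0, -0.1]}, {"grip": 0.05, "delta_pos": [0, 0, 0], "angular": [0, 0, 0]}]'

```text
clock: 16.55
tool_pos: [0.4706, 0.0292, 0.1358]
tool_rot: [[0.789, 0.614, 0.002], [0.614, -0.789, -0.001], [0.001, 0.002, -1.0]]
force: [-2.4, -3.0, 10.9]
finger_gap: 0.125
grasp_force: 40.0
```

Call:
jog_arm --increments '[{"grip": 0.05, "delta_pos": [-0.56, 1.56, 0], "angular": [0, 0, -0.1]}, {"grip": 0.05, "delta_pos": [-0.41, 1.61, 0], "angular": [0, 0, -0.1]}, {"grip": 0.05, "delta_pos": [-0.24, 1.64, 0], "angular": [0, 0, -0.1]}, {"grip": 0.05, "delta_pos": [-0.08, 1.66, 0], "angular": [0, 0, -0.1]}, {"grip": 0.05, "delta_pos": [0, 1.0, 0], "angular": [0, 0, -0.06]}, {"grip": 0.05, "delta_pos": [0, 0, 0], "angular": [0, 0, 0]}, {"grip": 0.05, "delta_pos": [0, 0, 0], "angular": [0, 0, 0]}, {"grip": 0.05, "delta_pos": [0, 0, 0], "angular": [0, 0, 0]}]'

```text
clock: 17.35
tool_pos: [0.4583, 0.1031, 0.1357]
tool_rot: [[0.98, 0.201, 0.002], [0.201, -0.98, -0.001], [0.002, 0.001, -1.0]]
force: [-2.8, -2.6, 11.8]
finger_gap: 0.122
grasp_force: 40.0
```

```bash
python3 - <<'E'
from h import *
s=arm.sense();print(s['clock'],s['tool_pos'],s['qvel'].round(3),s['grasp_force'],s['force'],s['joints'].round(2))
t=cap('top','t6');sd=cap('side','s6')
cv2.imwrite('pics/c6.png',np.hstack([cv2.resize(t['pixels'][70:215,190:360],(400,340),interpolation=2),cv2.resize(sd['pixels'][155:315,200:370],(400,340),interpolation=2)]))
E
```

```text
17.35 [0.45830529 0.10308166 0.1357469 ] [-0.004  0.     0.001 -0.    -0.002 -0.001] 40.00069024041295 [-2.77023557 -2.63613765 11.81497008] [-0.02  0.46  1.9  -0.    0.78  1.35]
```

View pics/c6.png

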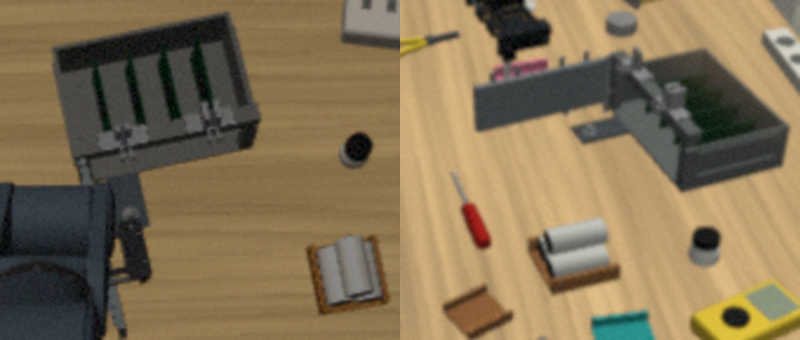

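The side half shows the gate square to the tote's front (475–610, 95) with the post held. The pyramid is intact at (580,245), both catches are in, and the arm is still with a 40 N grip. Handing in.

```bash
python3 -c "
from station import arm
print(arm.hand_in())"
```

```text
the job is handed in; nothing more can be done
None
```

I handed the job in at about 17 s of the 69 s allowed. The loose tube is on the pyramid, both catches are pushed in (pins first), and the gate is held by its post at about 1.56 rad. The hand-in gave no verdict.

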